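Sort the push-top canisters by whether their lids lock

TASK

Find out which of the four push-top canisters have lids that still lock: a sound button clicks down and stays down when let go, a faulty one pops back up. Leave the sound ones standing where they are with their buttons locked down, and set the faulty ones gently upright on the floor of the wooden crate; do not force the buttons, tip a canister over or disturb the other things on the counter.

Things in the scene. Friction and masses are not known exactly. Their poses are not given: they have to be found in the camera images.
- can_a: A push-top kitchen canister, loose, 0.25 to 0.45 kg with its contents: an upright white ceramic cylinder 62 mm across with a grey plastic lid of the same width; the lid's top face is 92 mm above the foot. Origin: centre of the underside; z up along its axis. All four push-top canisters look alike.
- click_a (a joint): How far can_a's button is pressed (m), 0 = up, as at the start. It resists with 1.5 N at first, about 4 N at most, near 0.003. In a sound lid it then snaps to its end stop at 0.009 and stays there when let go (it must pass 0.0065 to lock). In a faulty lid it meets a hard stop at about 0.0045 and springs fully back up when let go.
- top_a (a point): Centre of the flat top face of can_a's push-button (moves with it): a round steel button, 28 mm across, in the middle of the lid, that goes straight down. 103 mm above the canister's foot and 11 mm proud of the lid when up; 2 mm proud when locked down.
- can_b: A push-top kitchen canister, loose, 0.25 to 0.45 kg with its contents: an upright white ceramic cylinder 62 mm across with a grey plastic lid of the same width; the lid's top face is 92 mm above the foot. Origin: centre of the underside; z up along its axis. All four push-top canisters look alike.
- click_b (a joint): How far can_b's button is pressed (m), 0 = up, as at the start. It resists with 1.5 N at first, about 4 N at most, near 0.003. In a sound lid it then snaps to its end stop at 0.009 and stays there when let go (it must pass 0.0065 to lock). In a faulty lid it meets a hard stop at about 0.0045 and springs fully back up when let go.
- top_b (a point): Centre of the flat top face of can_b's push-button (moves with it): a round steel button, 28 mm across, in the middle of the lid, that goes straight down. 103 mm above the canister's foot and 11 mm proud of the lid when up; 2 mm proud when locked down.
- can_c: A push-top kitchen canister, loose, 0.25 to 0.45 kg with its contents: an upright white ceramic cylinder 62 mm across with a grey plastic lid of the same width; the lid's top face is 92 mm above the foot. Origin: centre of the underside; z up along its axis. All four push-top canisters look alike.
- click_c (a joint): How far can_c's button is pressed (m), 0 = up, as at the start. It resists with 1.5 N at first, about 4 N at most, near 0.003. In a sound lid it then snaps to its end stop at 0.009 and stays there when let go (it must pass 0.0065 to lock). In a faulty lid it meets a hard stop at about 0.0045 and springs fully back up when let go.
- top_c (a point): Centre of the flat top face of can_c's push-button (moves with it): a round steel button, 28 mm across, in the middle of the lid, that goes straight down. 103 mm above the canister's foot and 11 mm proud of the lid when up; 2 mm proud when locked down.
- can_d: A push-top kitchen canister, loose, 0.25 to 0.45 kg with its contents: an upright white ceramic cylinder 62 mm across with a grey plastic lid of the same width; the lid's top face is 92 mm above the foot. Origin: centre of the underside; z up along its axis. All four push-top canisters look alike.
- click_d (a joint): How far can_d's button is pressed (m), 0 = up, as at the start. It resists with 1.5 N at first, about 4 N at most, near 0.003. In a sound lid it then snaps to its end stop at 0.009 and stays there when let go (it must pass 0.0065 to lock). In a faulty lid it meets a hard stop at about 0.0045 and springs fully back up when let go.
- top_d (a point): Centre of the flat top face of can_d's push-button (moves with it): a round steel button, 28 mm across, in the middle of the lid, that goes straight down. 103 mm above the canister's foot and 11 mm proud of the lid when up; 2 mm proud when locked down.
- crate: Low open wooden crate for faulty canisters, fixed to the counter: 260 mm (its x) by 160 mm (its y), 35 mm high, walls 8 mm, floor 8 mm thick. Origin: centre of its underside; x along its long side. Holds two or more canisters standing side by side along its length.
- knob_jar: Bystander: a canister of the same body and lid as the push-tops but with a fixed waisted grey knob, 22 mm across and 21 mm tall, in place of the button; 113 mm tall. Origin: centre of the underside.
- tin: Bystander: closed food tin with a paper label, 68 mm across, 85 mm tall. Origin: centre of the underside.
- mug: Bystander: white mug, 80 mm across, 90 mm tall, handle at its +y. Origin: centre of the underside.
- mortar: Bystander: white mortar 116 mm across and 80 mm tall, its pestle leaning out to 130 mm. Origin: centre of the underside.
- soap: Bystander: blue-and-white soap dispenser, 72 mm across, 157 mm tall to the top of its pump. Origin: centre of the underside.
- sponge: Bystander: scouring sponge, 110 by 70 mm, 38 mm tall. Origin: centre of the underside.
- button_a: The push-button of can_a as a body. Its origin is that of the canister (centre of the foot, not the button's face) while it is up, and goes down with the button. Pressing it with more than 45 N breaks the lid.
- button_b: The push-button of can_b as a body. Its origin is that of the canister (centre of the foot, not the button's face) while it is up, and goes down with the button. Pressing it with more than 45 N breaks the lid.
- button_c: The push-button of can_c as a body. Its origin is that of the canister (centre of the foot, not the button's face) while it is up, and goes down with the button. Pressing it with more than 45 N breaks the lid.
- button_d: The push-button of can_d as a body. Its origin is that of the canister (centre of the foot, not the button's face) while it is up, and goes down with the button. Pressing it with more than 45 N breaks the lid.
Things that resemble listed ones, but are neither listed nor needed, are in the scene too. Leave any green or red look-alike of the can_a alone.

How it is judged (in metres and radians):
At the end, for the whole second after the job is handed in: Canisters whose buttons lock: upright within 6 deg, within 50 mm of their start, button down over 7.5 mm. Faulty ones: upright within 6 deg on the crate's floor, axis within 100 mm along and 50 mm across of its centre, button up (under 3 mm down). All at rest ((((value of joint click_a below 0.003 m and x of can_a in the frame of crate between -0.1 and 0.1 m and y of can_a in the frame of crate between -0.05 and 0.05 m and z of can_a in the frame of crate between 0.002 and 0.014 m and angle between can_a's own z axis and vertical below 0.1 rad) and (value of joint click_b below 0.003 m and x of can_b in the frame of crate between -0.1 and 0.1 m and y of can_b in the frame of crate between -0.05 and 0.05 m and z of can_b in the frame of crate between 0.002 and 0.014 m and angle between can_b's own z axis and vertical below 0.1 rad) and (value of joint click_c above 0.0075 m and distance of can_c from where it was at the start of the episode below 0.05 m and angle between can_c's own z axis and vertical below 0.1 rad) and (value of joint click_d above 0.0075 m and distance of can_d from where it was at the start of the episode below 0.05 m and angle between can_d's own z axis and vertical below 0.1 rad)) or ((value of joint click_a below 0.003 m and x of can_a in the frame of crate between -0.1 and 0.1 m and y of can_a in the frame of crate between -0.05 and 0.05 m and z of can_a in the frame of crate between 0.002 and 0.014 m and angle between can_a's own z axis and vertical below 0.1 rad) and (value of joint click_b above 0.0075 m and distance of can_b from where it was at the start of the episode below 0.05 m and angle between can_b's own z axis and vertical below 0.1 rad) and (value of joint click_c below 0.003 m and x of can_c in the frame of crate between -0.1 and 0.1 m and y of can_c in the frame of crate between -0.05 and 0.05 m and z of can_c in the frame of crate between 0.002 and 0.014 m and angle between can_c's own z axis and vertical below 0.1 rad) and (value of joint click_d above 0.0075 m and distance of can_d from where it was at the start of the episode below 0.05 m and angle between can_d's own z axis and vertical below 0.1 rad)) or ((value of joint click_a below 0.003 m and x of can_a in the frame of crate between -0.1 and 0.1 m and y of can_a in the frame of crate between -0.05 and 0.05 m and z of can_a in the frame of crate between 0.002 and 0.014 m and angle between can_a's own z axis and vertical below 0.1 rad) and (value of joint click_b above 0.0075 m and distance of can_b from where it was at the start of the episode below 0.05 m and angle between can_b's own z axis and vertical below 0.1 rad) and (value of joint click_c above 0.0075 m and distance of can_c from where it was at the start of the episode below 0.05 m and angle between can_c's own z axis and vertical below 0.1 rad) and (value of joint click_d below 0.003 m and x of can_d in the frame of crate between -0.1 and 0.1 m and y of can_d in the frame of crate between -0.05 and 0.05 m and z of can_d in the frame of crate between 0.002 and 0.014 m and angle between can_d's own z axis and vertical below 0.1 rad)) or ((value of joint click_a above 0.0075 m and distance of can_a from where it was at the start of the episode below 0.05 m and angle between can_a's own z axis and vertical below 0.1 rad) and (value of joint click_b below 0.003 m and x of can_b in the frame of crate between -0.1 and 0.1 m and y of can_b in the frame of crate between -0.05 and 0.05 m and z of can_b in the frame of crate between 0.002 and 0.014 m and angle between can_b's own z axis and vertical below 0.1 rad) and (value of joint click_c below 0.003 m and x of can_c in the frame of crate between -0.1 and 0.1 m and y of can_c in the frame of crate between -0.05 and 0.05 m and z of can_c in the frame of crate between 0.002 and 0.014 m and angle between can_c's own z axis and vertical below 0.1 rad) and (value of joint click_d above 0.0075 m and distance of can_d from where it was at the start of the episode below 0.05 m and angle between can_d's own z axis and vertical below 0.1 rad)) or ((value of joint click_a above 0.0075 m and distance of can_a from where it was at the start of the episode below 0.05 m and angle between can_a's own z axis and vertical below 0.1 rad) and (value of joint click_b below 0.003 m and x of can_b in the frame of crate between -0.1 and 0.1 m and y of can_b in the frame of crate between -0.05 and 0.05 m and z of can_b in the frame of crate between 0.002 and 0.014 m and angle between can_b's own z axis and vertical below 0.1 rad) and (value of joint click_c above 0.0075 m and distance of can_c from where it was at the start of the episode below 0.05 m and angle between can_c's own z axis and vertical below 0.1 rad) and (value of joint click_d below 0.003 m and x of can_d in the frame of crate between -0.1 and 0.1 m and y of can_d in the frame of crate between -0.05 and 0.05 m and z of can_d in the frame of crate between 0.002 and 0.014 m and angle between can_d's own z axis and vertical below 0.1 rad)) or ((value of joint click_a above 0.0075 m and distance of can_a from where it was at the start of the episode below 0.05 m and angle between can_a's own z axis and vertical below 0.1 rad) and (value of joint click_b above 0.0075 m and distance of can_b from where it was at the start of the episode below 0.05 m and angle between can_b's own z axis and vertical below 0.1 rad) and (value of joint click_c below 0.003 m and x of can_c in the frame of crate between -0.1 and 0.1 m and y of can_c in the frame of crate between -0.05 and 0.05 m and z of can_c in the frame of crate between 0.002 and 0.014 m and angle between can_c's own z axis and vertical below 0.1 rad) and (value of joint click_d below 0.003 m and x of can_d in the frame of crate between -0.1 and 0.1 m and y of can_d in the frame of crate between -0.05 and 0.05 m and z of can_d in the frame of crate between 0.002 and 0.014 m and angle between can_d's own z axis and vertical below 0.1 rad))) and linear speed of each of can_a, can_b, can_c, can_d below 0.02 m/s); the robot touches nothing.
It fails at once if a canister's button is pressed with more than 45 N (contact force between any of button_a, button_b, button_c, button_d and the fingers above 45 N).
It fails at once if a canister is tipped by more than 35 degrees (angle between any of can_a, can_b, can_c, can_d's own z axis and vertical above 0.61 rad).
It fails at once if a canister is dropped or slammed into the crate (faster than 0.4 m/s within 30 mm of its floor) ((x of can_a in the frame of crate between -0.1 and 0.1 m and y of can_a in the frame of crate between -0.05 and 0.05 m and z of can_a in the frame of crate below 0.038 m and linear speed of can_a above 0.4 m/s) or (x of can_b in the frame of crate between -0.1 and 0.1 m and y of can_b in the frame of crate between -0.05 and 0.05 m and z of can_b in the frame of crate below 0.038 m and linear speed of can_b above 0.4 m/s) or (x of can_c in the frame of crate between -0.1 and 0.1 m and y of can_c in the frame of crate between -0.05 and 0.05 m and z of can_c in the frame of crate below 0.038 m and linear speed of can_c above 0.4 m/s) or (x of can_d in the frame of crate between -0.1 and 0.1 m and y of can_d in the frame of crate between -0.05 and 0.05 m and z of can_d in the frame of crate below 0.038 m and linear speed of can_d above 0.4 m/s)).
It fails at once if a bystander is shifted by more than 30 mm or knocked over (distance of any of knob_jar, tin, mug, mortar, soap, sponge from where it was at the start of the episode above 0.03 m or angle between any of knob_jar, tin, mug, mortar, soap, sponge's own z axis and vertical above 0.4 rad).
It also fails if it takes over 67 s, if anything falls off the work surface, if the arm or the gripper's body presses on something with over 40 N, if the wrist force passes 120 N, or if a joint passes its speed limit or range.

ROBOT

A 6-joint arm with a two-finger parallel gripper is mounted at the origin on the work surface. World frame = base frame: x ahead of the robot, y to its left, z up, the work surface at z = 0. Lengths are in mm, angles in degrees, forces in N, time in s.
With the tool pointing down it reaches from about 350 to 850 mm from the base axis. Payload 8.1 kg.
Tool frame: the origin (TCP) lies at the very end of the fingers, on their centre line; the grasp point (between the pads) lies 19 mm behind it; z points along the fingers, y is the line along which they close (so a half turn about z gives the same grasp; the last joint's range is limited). The gripper opens to 85 mm and grips with 20 to 120 N. Pads are 22 mm wide; open, the fingers measure 114 mm over their backs; the gripper's body (76 mm by 85 mm) begins 54 mm behind the grasp point. The pads swing forward as they close: fully open they stand 13 mm farther back than shut.
Start: joints at [-79.378, 7.471, 85.268, -0, 87.261, -4.893], TCP at [160.522, -578.133, 231.292] pointing down, gripper open.
Joint ranges: [-169.43, 169.43], [-51.17, 129.36], [1.28, 143.12], [-76.62, 256.62], [0, 156.53], [-152.29, 152.29]. Speed limits (degrees/s): [136.94, 136.94, 159.86, 180, 180, 180].

INTERFACE

Orientations are given as [roll, pitch, yaw] about the fixed x, y, z axes, in that order (R = Rz(yaw) Ry(pitch) Rx(roll)).
In Python, from bench import sense, eyes, job, models gives the robot as it stands. The module is installed in compiled form; this text tells all that it offers.
- The arm moves only by the tool apply_moves, never from a script. Its argument "rows" is a list of rows, each a list of 6 numbers: the shift along the tool's x, y, z in mm, then the turn, a rotation vector about the tool's x, y, z in rad. In form: [[dx, dy, dz, rx, ry, rz], ...]. A call has exactly 5 rows; each row shifts and turns the commanded pose from where the row before left it, along the tool's axes as they then stand; what a row does not reach is not made up. A row lasts 1/8 s, in which the tool goes at most 62.5 mm and 10.7 degrees, less where a joint would pass 70% of its speed; a pose out of reach is approached as far as the arm can. A call is refused whole if a number of a shift passes 62.5 or a number of a turn 0.188, either way. A call with a gripper value outside its range is refused whole. "fingers" is the finger opening in mm, from 0 to 85.4, set as the call begins (left out, the last holds). The fingers move at their own pace and stop on an object; "grip_force" is the grip in N (left out, the last holds). Time passes only in rows, so rows that do not move let the fingers close, or fill a call up. It gives the time, the measured TCP pose, the force, the opening and the grip force at its end, in the units of the state.
- sense(): the state, without advancing time (a new reading comes with each control period).
- eyes.snapshot(name): name is "side" or "top" or "wrist"; returns (picture, depth): 480x640x3 uint8, red, green, blue; 480x640 float32, mm along the optical axis (not along the pixel's ray), 0 where there is no reading.
- eyes.get_calibration(name): a dict with "intrinsics" (3x3 intrinsics, pixels), "R" (3x3) and "t" (3): a world point X has camera coordinates R X + t; the wrist camera has in their place "mount" (4x4, takes a point from camera to tool coordinates, whose origin is the TCP and whose axes are the flange's). Camera axes: x right, y down, z forward; pixel columns grow to the right and rows downward; lengths in mm; the calibration is good to about 2 mm. A picture is of the moment at which its call begins: read the wrist's pose just before it. get_calibration takes no time and is no camera call.
- job.hand_in(): hands the job in; it is judged then, once.
Trained networks look in the newest picture that a camera, given by its name, has taken for a name from the list of things; names that differ only in an ending like _2 or _b are one class to them, and where a whole thing is asked for, a point or a joint stands for the part that bears it (a point fixed in the world has none). Each returns a list of dicts, best first, with "confidence" (0 to 1); they miss things now and then, are a little off and sometimes report something else, mostly with a low value. They report only what shows in the picture. A call takes as long as a camera call. They do not tell look-alikes from the thing itself.
- models.boxes_of(name, camera): "xyz" ([x, y, z] in mm, in world coordinates, good to about 4 mm: the middle of the surface that is visible of it).
- models.cut_out(name, camera): "pixels" (480x640 bool, what is visible of it).
- models.place_of(name, camera): "xyz" ([x, y, z] in mm, in world coordinates, good to about 4 mm: a listed point, or the origin of a listed thing).
The state is a dict: "time": time; "joint_pos": joint angles; "qd": joint speeds; "joint_efforts": joint torques, N m; "tool_pos": TCP position; "tcp_rot": TCP orientation; "ft_force": force on the tool from outside, world axes, zero at the start; "wrist_torque": the same for the moment, N m; "finger_gap": finger opening in mm; "grip_force": force on a finger pad.
Only numpy, scipy, OpenCV 4.12 (cv2) and the standard library are available. Lean on these libraries where they do the work, as an engineer would, in place of code of your own. Each camera call takes 0.05 s, during which the arm holds its last target. There are 200 camera calls.

## Working session

There is one attempt and no reset: what is moved stays moved. The work goes in short steps, Python scripts to look and compute and a tool call to move; the robot and the scene stay as the last step left them, time stands still between calls to the robot, and variables do not carry over. Pictures are saved under pics/ and viewed, at most 10 in all, crops included, and the job is handed in when it is done.

Besides the shell and the picture viewer there is one more tool, called after "Request:" in YAML: its name, and indented under it one key for each argument. apply_moves: Moves the arm, as the interface text tells. Its arguments: {"type":"object","properties":{"rows":{"type":"array"},"fingers":{"type":"number"},"grip_force":{"type":"number"}},"required":["rows"]}

```bash
mkdir -p pics; cat > h.py <<'E'
import numpy as np, cv2
from bench import sense, eyes, job, models
def snap(n,f=None):
    p,d=eyes.snapshot(n)
    if f: cv2.imwrite('pics/'+f,p[:,:,::-1])
    return p,d
def proj(X,n):
    c=eyes.get_calibration(n); v=np.array(c['R'])@np.array(X)+np.array(c['t']); u=np.array(c['intrinsics'])@v; return (u[:2]/u[2]).round(0)
def world(n,d,u,v):
    c=eyes.get_calibration(n); z=d[int(v),int(u)]
    return np.array(c['R']).T@(z*np.linalg.inv(np.array(c['intrinsics']))@[u,v,1]-np.array(c['t']))
E
python3 - <<'E'
from h import *
s=sense(); print(s)
for n in('top','side'):
    p,d=snap(n,n+'0.png'); np.save(n+'0.npy',d)
    for k in('can_a','top_a','crate','knob_jar','tin','mug','mortar','soap','sponge'):
        for r in models.place_of(k,n): print(n,k,np.round(r['xyz']),round(r['confidence'],2),proj(r['xyz'],n))
E
```

```text
{'time': 0.0, 'joint_pos': array([-7.93767193e+01,  7.51523843e+00,  8.53288084e+01, -2.10004276e-03,
        8.72614159e+01, -4.89283261e+00]), 'qd': array([-0.06027277, -0.05804972, -0.01589845, -0.02824534,  0.05636137,
        0.03939496]), 'joint_efforts': array([-2.52700760e-03, -5.69387269e+01, -5.00570834e+01, -4.61369964e-04,
        1.44603668e-02,  3.25779058e-05]), 'tool_pos': array([ 160.41556679, -577.59188793,  230.24758397]), 'tcp_rot': array([-1.79894743e+02, -6.90534187e-03,  1.55162092e+01]), 'ft_force': array([ 0.39696991, -0.05915663,  0.55750144]), 'wrist_torque': array([-0.00489853, -0.005208  ,  0.00380961]), 'grip_force': 0.0, 'finger_gap': 85.5989583437386}
top can_a [ 464. -288.   -1.] 0.93 [391. 290.]
top can_a [ 349. -132.   -4.] 0.92 [321. 341.]
top can_a [ 731. -402.    1.] 0.89 [439. 175.]
top can_a [ 473. -125.   -2.] 0.86 [319. 285.]
top can_a [ 626. -123.    0.] 0.66 [318. 218.]
top can_a [ 620. -274.    0.] 0.59 [384. 221.]
top top_a [ 462. -283.  102.] 0.71 [397. 290.]
top top_a [ 471. -121.  103.] 0.65 [317. 285.]
top top_a [ 737. -399.  105.] 0.
[... 993 characters left out ...]
e can_a [ 347. -137.    1.] 0.62 [232. 279.]
side can_a [ 735. -396.    1.] 0.62 [401. 366.]
side top_a [ 739. -404.  102.] 0.73 [411. 345.]
side top_a [ 623. -127.  105.] 0.68 [343. 245.]
side top_a [ 347. -133.  101.] 0.57 [227. 251.]
side top_a [ 474. -125.  103.] 0.47 [281. 247.]
side top_a [ 461. -283.  104.] 0.44 [274. 300.]
side top_a [ 621. -270.  103.] 0.44 [347. 293.]
side crate [538. 281.   1.] 0.82 [303. 174.]
side knob_jar [778. 123.  -2.] 0.21 [387. 207.]
side tin [610.  10.   1.] 0.63 [332. 235.]
side mug [778. 123.  -1.] 0.81 [387. 207.]
side mortar [777. -66.   0.] 0.71 [397. 254.]
side soap [ 737. -252.   -2.] 0.6 [392. 313.]
side sponge [ 569. -439.   -4.] 0.69 [327. 388.]
```

View pics/top0.png

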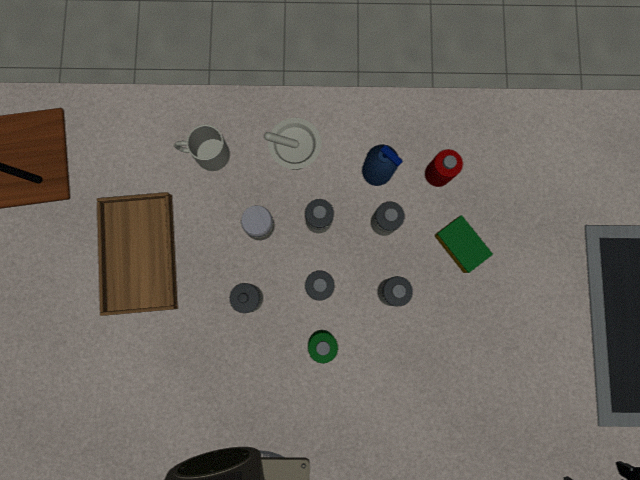

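View pics/side0.png

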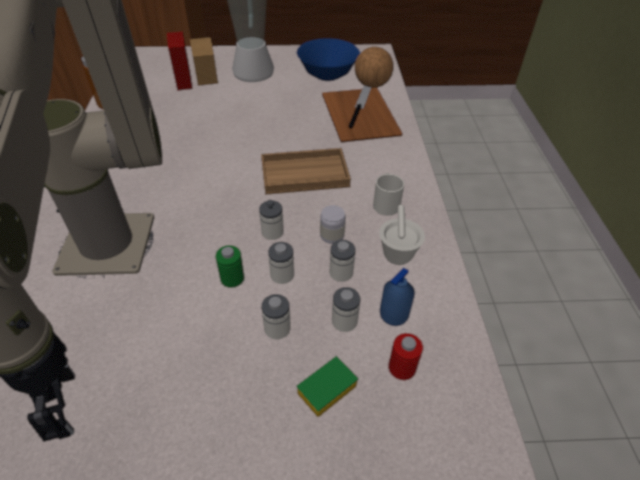

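Grey lids with a steel button are at top-view (397,290), (391,215), (320,285) and (320,212), so these are the four push-tops. Possible confusions, all excluded: green look-alike (322,347), red look-alike (445,165), knob_jar (245,297), tin (257,222), soap (381,165).

```bash
python3 - <<'E'
from h import *
p=cv2.imread('pics/top0.png')
cv2.imwrite('pics/crop.png',cv2.resize(p[140:370,230:470],None,fx=2.6,fy=2.6,interpolation=cv2.INTER_CUBIC))
for n in('top','side'):
    d=np.load(n+'0.npy'); c=eyes.get_calibration(n)
    v,u=np.mgrid[:480,:640]; K=np.linalg.inv(c['intrinsics'])
    X=((np.stack([u,v,np.ones_like(u)],-1)@K.T)*d[...,None]-c['t'])@np.array(c['R'])
    for x,y in((462,-285),(620,-272),(473,-125),(626,-125)):
        m=(np.hypot(X[...,0]-x,X[...,1]-y)<45)
        l=X[m&(X[...,2]>86)&(X[...,2]<97)]; b=X[m&(X[...,2]>=98)]
        al=X[m&(X[...,2]>86)]
        print(n,(x,y),'all',len(al),(al[:,:2].min(0)+al[:,:2].max(0)).round()/2,'btn',len(b),np.median(b,0).round(1),'lid z',np.median(l[:,2]).round(1))
    m=(X[...,2]>28)&(X[...,2]<45)&(X[...,0]>390)&(X[...,0]<690)&(X[...,1]>150)&(X[...,1]<430)
    r=cv2.minAreaRect(X[m][:,:2].astype(np.float32)); print('crate',n,m.sum(),r)
    m=(X[...,2]<20)&(np.hypot(X[...,0]-540,X[...,1]-283)<40); print('floor z',np.median(X[m][:,2]))
E
```

```text
top (462, -285) all 710 [ 461. -286.] btn 146 [ 459.9 -286.9  102.8] lid z 92.0
top (620, -272) all 663 [ 618. -272.] btn 138 [ 618.1 -272.1  103. ] lid z 91.6
top (473, -125) all 1910 [ 471.  -125.5] btn 1357 [ 440.6 -104.7 1091.2] lid z 92.0
top (626, -125) all 664 [ 621. -124.] btn 135 [ 621.3 -124.7  102.3] lid z 91.6
crate top 1502 ((538.8653564453125, 279.74749755859375), (260.3190002441406, 161.6520538330078), 5.753845691680908)
floor z 7.75954532633704
side (462, -285) all 540 [ 463.  -288.5] btn 123 [ 462.9 -289.4  103.6] lid z 92.7
side (620, -272) all 515 [ 620.5 -273.5] btn 114 [ 619.9 -274.9  103.5] lid z 92.7
side (473, -125) all 413 [ 473. -128.] btn 93 [ 472.4 -128.3  103.2] lid z 92.8
side (626, -125) all 400 [ 623.5 -125. ] btn 89 [ 623.3 -125.4  103.4] lid z 92.9
crate side 716 ((541.3614501953125, 280.2548828125), (261.1509094238281, 168.72959899902344), 5.076189041137695)
floor z 9.585917470373733
```

View pics/crop.png

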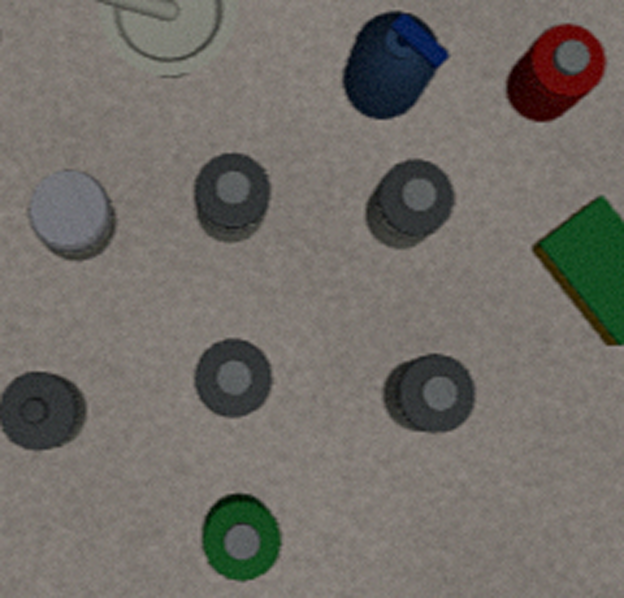

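The crop confirms the four: two at crop (233,188)/(418,193) and two at (233,377)/(440,393). The green one is at (241,540) and the red one at (570,55).

Request:
apply_moves:
  rows:
    - [0, 0, 0, 0, 0, 0.1354]
    - [0, 0, 0, 0, 0, 0.1354]
    - [37.6, -36.3, 10, 0, 0, 0]
    - [37.6, -36.3, 10, 0, 0, 0]
    - [37.6, -36.3, 10, 0, 0, 0]
  fingers: 0

```text
time: 1.62
tool_pos: [274.2, -468.2, 201.1]
tcp_rot: [180.0, -0.0, -0.0]
ft_force: [0.3, -0.6, -0.5]
finger_gap: 0.1
grip_force: 0.0
```

Request:
apply_moves:
  rows:
    - [37.6, -36.3, 10, 0, 0, 0]
    - [37.6, -36.3, 10, 0, 0, 0]
    - [37.6, -36.3, 10, 0, 0, 0]
    - [37.6, -36.3, 10, 0, 0, 0]
    - [37.6, -36.3, 10, 0, 0, 0]

```text
time: 2.25
tool_pos: [462.5, -286.5, 151.2]
tcp_rot: [180.0, -0.0, -0.0]
ft_force: [0.6, -0.0, 0.5]
finger_gap: -0.1
grip_force: 0.0
```

Request:
apply_moves:
  rows:
    - [0, 0, 20, 0, 0, 0]
    - [0, 0, 20, 0, 0, 0]
    - [0, 0, 7, 0, 0, 0]
    - [0, 0, 2, 0, 0, 0]
    - [0, 0, 2, 0, 0, 0]

```text
time: 2.88
tool_pos: [461.4, -288.5, 101.3]
tcp_rot: [180.0, -0.0, -0.0]
ft_force: [-2.1, 0.3, 3.6]
finger_gap: -0.5
grip_force: 1.9
```

Request:
apply_moves:
  rows:
    - [0, 0, 0.5, 0, 0, 0]
    - [0, 0, 0.5, 0, 0, 0]
    - [0, 0, 0.5, 0, 0, 0]
    - [0, 0, 0, 0, 0, 0]
    - [0, 0, 0, 0, 0, 0]

```text
time: 3.5
tool_pos: [461.4, -287.9, 99.0]
tcp_rot: [180.0, -0.0, 0.0]
ft_force: [-3.5, -0.3, 5.7]
finger_gap: 0.2
grip_force: 2.6
```

Request:
apply_moves:
  rows:
    - [0, 0, 0.4, 0, 0, 0]
    - [0, 0, 0.4, 0, 0, 0]
    - [0, 0, 0.2, 0, 0, 0]
    - [0, 0, 0, 0, 0, 0]
    - [0, 0, 0, 0, 0, 0]

```text
time: 4.12
tool_pos: [461.7, -288.2, 98.9]
tcp_rot: [179.9, -0.1, 0.0]
ft_force: [-5.3, 1.4, 9.9]
finger_gap: 0.2
grip_force: 5.2
```

Request:
apply_moves:
  rows:
    - [0, 0, 0.4, 0, 0, 0]
    - [0, 0, 0.4, 0, 0, 0]
    - [0, 0, 0.2, 0, 0, 0]
    - [0, 0, 0, 0, 0, 0]
    - [0, 0, 0, 0, 0, 0]

```text
time: 4.75
tool_pos: [462.1, -288.5, 98.8]
tcp_rot: [179.9, -0.1, 0.0]
ft_force: [-6.7, 2.1, 15.9]
finger_gap: 0.1
grip_force: 7.9
```

P1 meets a hard stop, so it is faulty. On to P2.

Request:
apply_moves:
  rows:
    - [0, 0, -22, 0, 0, 0]
    - [52.6, -4.7, 0, 0, 0, 0]
    - [52.6, -4.7, 0, 0, 0, 0]
    - [52.5, -4.8, 0, 0, 0, 0]
    - [0, 0, 10, 0, 0, 0]

```text
time: 5.38
tool_pos: [622.4, -272.4, 107.9]
tcp_rot: [-180.0, -0.1, 0.1]
ft_force: [-0.7, -0.6, 0.5]
finger_gap: -0.2
grip_force: 0.0
```

Request:
apply_moves:
  rows:
    - [0, 0, 6, 0, 0, 0]
    - [0, 0, 2, 0, 0, 0]
    - [0, 0, 2, 0, 0, 0]
    - [0, 0, 1, 0, 0, 0]
    - [0, 0, 0, 0, 0, 0]

```text
time: 6.0
tool_pos: [619.2, -273.7, 98.8]
tcp_rot: [180.0, -0.1, -0.0]
ft_force: [0.5, 1.9, 5.2]
finger_gap: 0.1
grip_force: 2.4
```

Request:
apply_moves:
  rows:
    - [0, 0, 0.6, 0, 0, 0]
    - [0, 0, 0.6, 0, 0, 0]
    - [0, 0, 0.5, 0, 0, 0]
    - [0, 0, 0, 0, 0, 0]
    - [0, 0, 0, 0, 0, 0]

```text
time: 6.62
tool_pos: [619.8, -273.7, 98.5]
tcp_rot: [180.0, -0.1, -0.0]
ft_force: [-1.9, 4.7, 12.4]
finger_gap: 0.1
grip_force: 6.3
```

P2 is faulty too. Next P4.

Request:
apply_moves:
  rows:
    - [0, 0, -22, 0, 0, 0]
    - [1.2, -49.5, 0, 0, 0, 0]
    - [1.2, -49.5, 0, 0, 0, 0]
    - [1.2, -49.5, 0, 0, 0, 0]
    - [0, 0, 10, 0, 0, 0]

```text
time: 7.25
tool_pos: [623.3, -122.2, 109.7]
tcp_rot: [180.0, -0.1, 0.2]
ft_force: [0.5, -0.1, -0.9]
finger_gap: 0.3
grip_force: 0.0
```

Request:
apply_moves:
  rows:
    - [0, 0, 6, 0, 0, 0]
    - [0, 0, 2, 0, 0, 0]
    - [0, 0, 2, 0, 0, 0]
    - [0, 0, 1, 0, 0, 0]
    - [0, 0, 0, 0, 0, 0]

```text
time: 7.88
tool_pos: [622.4, -125.6, 96.8]
tcp_rot: [180.0, 0.0, -0.0]
ft_force: [-0.3, 0.6, 1.2]
finger_gap: 0.1
grip_force: 0.1
```

Request:
apply_moves:
  rows:
    - [0, 0, 0.6, 0, 0, 0]
    - [0, 0, 0.6, 0, 0, 0]
    - [0, 0, 0.5, 0, 0, 0]
    - [0, 0, 0, 0, 0, 0]
    - [0, 0, 0, 0, 0, 0]

```text
time: 8.5
tool_pos: [622.6, -125.0, 95.4]
tcp_rot: [-180.0, 0.0, 0.0]
ft_force: [-0.2, 0.5, 0.3]
finger_gap: 0.2
grip_force: 0.0
```

P4 snapped down (sound). I'll seat it lightly, then P3.

Request:
apply_moves:
  rows:
    - [0, 0, 1, 0, 0, 0]
    - [0, 0, 1, 0, 0, 0]
    - [0, 0, 0, 0, 0, 0]
    - [0, 0, -25, 0, 0, 0]
    - [-50, 0.7, 0, 0, 0, 0]

```text
time: 9.12
tool_pos: [575.7, -126.3, 120.8]
tcp_rot: [179.9, -0.3, 0.0]
ft_force: [-0.4, -0.8, 0.7]
finger_gap: 0.1
grip_force: 0.0
```

Request:
apply_moves:
  rows:
    - [-50, 0.7, 0, 0, 0, 0]
    - [-50, 0.7, 0, 0, 0, 0]
    - [0, 0, 10, 0, 0, 0]
    - [0, 0, 5, 0, 0, 0]
    - [0, 0, 2, 0, 0, 0]

```text
time: 9.75
tool_pos: [473.5, -127.2, 101.4]
tcp_rot: [180.0, -0.0, 0.0]
ft_force: [-1.5, -0.4, 2.9]
finger_gap: -0.2
grip_force: 1.6
```

Request:
apply_moves:
  rows:
    - [0, 0, 2, 0, 0, 0]
    - [0, 0, 1, 0, 0, 0]
    - [0, 0, 1, 0, 0, 0]
    - [0, 0, 0.5, 0, 0, 0]
    - [0, 0, 0, 0, 0, 0]

```text
time: 10.38
tool_pos: [472.5, -127.2, 96.7]
tcp_rot: [180.0, 0.0, 0.0]
ft_force: [-0.1, -0.9, -0.3]
finger_gap: -0.2
grip_force: 0.1
```

Request:
apply_moves:
  rows:
    - [0, 0, 1, 0, 0, 0]
    - [0, 0, 1, 0, 0, 0]
    - [0, 0, 0, 0, 0, 0]
    - [0, 0, -25, 0, 0, 0]
    - [0, 0, -60, 0, 0, 0]

```text
time: 11.0
tool_pos: [470.1, -126.2, 177.4]
tcp_rot: [-179.9, 0.4, -0.0]
ft_force: [1.3, -0.4, 0.2]
finger_gap: -0.2
grip_force: 0.0
```

Request:
apply_moves:
  rows:
    - [0, 50, 0, 0, 0, 0]
    - [0, 50, 0, 0, 0, 0]
    - [30, 46, 0, 0, 0, 0]
    - [58, 0, 0, 0, 0, 0]
    - [58, 0, 0, 0, 0, 0]
  fingers: 85
  grip_force: 30

```text
time: 11.62
tool_pos: [619.8, -274.4, 179.8]
tcp_rot: [180.0, -0.0, -0.1]
ft_force: [0.2, -0.8, 0.7]
finger_gap: 84.7
grip_force: 0.0
```

```bash
python3 - <<'E'
from h import *
print(sense()['tool_pos'],sense()['time'])
for n in('side','top'):
    p,d=snap(n,n+'1.png'); c=eyes.get_calibration(n)
    v,u=np.mgrid[:480,:640]; K=np.linalg.inv(c['intrinsics'])
    X=((np.stack([u,v,np.ones_like(u)],-1)@K.T)*d[...,None]-c['t'])@np.array(c['R'])
    for x,y in((461,-287),(619,-274),(472,-127),(622,-125)):
        r=np.hypot(X[...,0]-x,X[...,1]-y); z=X[...,2]
        l=X[(r<45)&(z>86)&(z<115)]; b=X[(r<10)&(z>80)]
        print(n,(x,y),len(l),len(l) and (l[:,:2].min(0)+l[:,:2].max(0)).round()/2,'btn z',np.median(b[:,2]) if len(b) else None)
E
```

```text
[ 619.84553039 -274.39683629  179.83323022] 11.625
side (461, -287) 544 [ 463.5 -287.5] btn z 104.16946942062773
side (619, -274) 522 [ 620.5 -272.5] btn z 590.4666508299855
side (472, -127) 412 [ 473. -127.] btn z 96.74249371909944
side (622, -125) 202 [ 614.  -126.5] btn z 94.9903702372559
top (461, -287) 37 [ 483. -299.] btn z None
top (619, -274) 578 [ 618.  -272.5] btn z 585.7609447356206
top (472, -127) 273 [ 471.5 -114. ] btn z 604.9994537825149
top (622, -125) 661 [ 621.5 -124. ] btn z 93.58389003180865
```

P3 and P4 are down and P1 is up. Now I grasp P2.

Request:
apply_moves:
  rows:
    - [0, 0, 35, 0, 0, 0]
    - [0, 0, 35, 0, 0, 0]
    - [0, 0, 35, 0, 0, 0]
    - [0, 0, 18, 0, 0, 0]
    - [0, 0, 7, 0, 0, 0]

```text
time: 12.35
tool_pos: [617.9, -272.9, 49.0]
tcp_rot: [-180.0, 0.1, -0.0]
ft_force: [0.9, -0.6, -0.8]
finger_gap: 84.9
grip_force: 0.0
```

Request:
apply_moves:
  rows:
    - [0, 0, 0, 0, 0, 0]
    - [0, 0, 0, 0, 0, 0]
    - [0, 0, 0, 0, 0, 0]
    - [0, 0, 0, 0, 0, 0]
    - [0, 0, 0, 0, 0, 0]
  fingers: 50
  grip_force: 35

```text
time: 12.98
tool_pos: [619.8, -273.5, 51.7]
tcp_rot: [179.9, -0.1, 0.0]
ft_force: [-0.4, 2.8, 4.7]
finger_gap: 61.2
grip_force: 39.5
```

Request:
apply_moves:
  rows:
    - [0, 0, -10, 0, 0, 0]
    - [0, 0, -30, 0, 0, 0]
    - [0, 0, -45, 0, 0, 0]
    - [0, 0, -45, 0, 0, 0]
    - [-2, -20, -10, 0, 0, 0]
  grip_force: 50

```text
time: 13.6
tool_pos: [618.2, -254.8, 194.4]
tcp_rot: [179.8, -0.3, -0.1]
ft_force: [0.5, -0.3, -3.6]
finger_gap: 61.1
grip_force: 55.8
```

Request:
apply_moves:
  rows:
    - [-2, -40, 0, 0, 0, 0]
    - [-2, -54, 0, 0, 0, 0]
    - [-2, -54, 0, 0, 0, 0]
    - [-2, -54, 0, 0, 0, 0]
    - [-2, -54, 0, 0, 0, 0]

```text
time: 14.22
tool_pos: [604.6, 5.6, 187.6]
tcp_rot: [-180.0, 0.2, 0.0]
ft_force: [1.5, 0.3, -4.0]
finger_gap: 61.4
grip_force: 55.8
```

Request:
apply_moves:
  rows:
    - [-2, -54, 0, 0, 0, 0]
    - [-2, -54, 0, 0, 0, 0]
    - [-2, -54, 0, 0, 0, 0]
    - [-2, -54, 0, 0, 0, 0]
    - [-2, -40, 0, 0, 0, 0]

```text
time: 14.85
tool_pos: [594.1, 261.7, 187.4]
tcp_rot: [180.0, 0.2, 0.1]
ft_force: [0.3, -0.6, -4.1]
finger_gap: 60.9
grip_force: 55.8
```

Request:
apply_moves:
  rows:
    - [-2, -26, 0, 0, 0, 0]
    - [0, 0, 30, 0, 0, 0]
    - [0, 0, 35, 0, 0, 0]
    - [0, 0, 30, 0, 0, 0]
    - [0, 0, 10, 0, 0, 0]

```text
time: 15.48
tool_pos: [590.8, 284.3, 80.0]
tcp_rot: [179.8, 0.4, 0.0]
ft_force: [-0.1, -0.2, -3.6]
finger_gap: 60.9
grip_force: 55.7
```

```bash
python3 - <<'E'
from h import *
print(sense()['tool_pos'],sense()['finger_gap'])
a=snap('side')[0]; b=snap('top')[0]
f=lambda im,s:cv2.resize(im,None,fx=s,fy=s)
cv2.imwrite('pics/p2.png',np.hstack([f(a[120:380,190:450],1.5),f(b[140:400,60:320],1.5)])[:,:,::-1])
E
```

```text
[590.75089417 284.32856823  80.00188328] 60.92554725575071
```

View pics/p2.png

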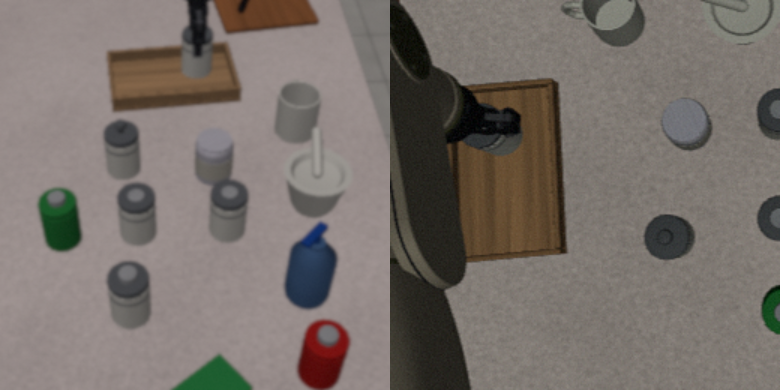

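The side crop shows the can upright in the gripper above the crate's far half at (197,55). Lowering.

Request:
apply_moves:
  rows:
    - [0, 0, 10, 0, 0, 0]
    - [0, 0, 8, 0, 0, 0]
    - [0, 0, 5, 0, 0, 0]
    - [0, 0, 2.5, 0, 0, 0]
    - [0, 0, 0, 0, 0, 0]

```text
time: 16.2
tool_pos: [594.9, 284.9, 59.9]
tcp_rot: [-180.0, -0.0, -0.0]
ft_force: [-0.7, -1.2, -2.5]
finger_gap: 61.2
grip_force: 55.9
```

Request:
apply_moves:
  rows:
    - [0, 0, 0.5, 0, 0, 0]
    - [0, 0, 0.5, 0, 0, 0]
    - [0, 0, 0.5, 0, 0, 0]
    - [0, 0, 0, 0, 0, 0]
    - [0, 0, 0, 0, 0, 0]

```text
time: 16.82
tool_pos: [595.3, 285.0, 59.8]
tcp_rot: [-180.0, -0.1, -0.0]
ft_force: [-5.2, -1.9, 9.8]
finger_gap: 61.3
grip_force: 56.8
```

Request:
apply_moves:
  rows:
    - [0, 0, -1, 0, 0, 0]
    - [0, 0, 0, 0, 0, 0]
    - [0, 0, 0, 0, 0, 0]
    - [0, 0, 0, 0, 0, 0]
    - [0, 0, 0, 0, 0, 0]
  fingers: 85

```text
time: 17.45
tool_pos: [594.6, 284.9, 58.8]
tcp_rot: [180.0, 0.0, 0.0]
ft_force: [-0.6, 0.3, 0.1]
finger_gap: 84.7
grip_force: 0.0
```

Request:
apply_moves:
  rows:
    - [0, 0, -30, 0, 0, 0]
    - [0, 0, -55, 0, 0, 0]
    - [0, 0, -35, 0, 0, 0]
    - [-12, 55, 0, 0, 0, 0]
    - [-13, 58, 0, 0, 0, 0]

```text
time: 18.08
tool_pos: [569.7, 171.3, 179.7]
tcp_rot: [-180.0, -0.1, 0.1]
ft_force: [0.3, -0.9, -1.0]
finger_gap: 84.9
grip_force: 0.0
```

Request:
apply_moves:
  rows:
    - [-13, 58, 0, 0, 0, 0]
    - [-13, 58, 0, 0, 0, 0]
    - [-13, 58, 0, 0, 0, 0]
    - [-13, 58, 0, 0, 0, 0]
    - [-13, 58, 0, 0, 0, 0]

```text
time: 18.7
tool_pos: [504.1, -119.9, 179.2]
tcp_rot: [180.0, -0.0, 0.0]
ft_force: [0.8, -0.2, -0.1]
finger_gap: 84.8
grip_force: 0.0
```

Request:
apply_moves:
  rows:
    - [-13, 58, 0, 0, 0, 0]
    - [-13, 58, 0, 0, 0, 0]
    - [-16, 53, 0, 0, 0, 0]
    - [0, 0, 0, 0, 0, 0]
    - [0, 0, 0, 0, 0, 0]

```text
time: 19.32
tool_pos: [462.6, -286.8, 178.8]
tcp_rot: [-180.0, -0.0, -0.0]
ft_force: [-0.5, 0.1, -0.2]
finger_gap: 85.4
grip_force: 0.0
```

```bash
python3 - <<'E'
from h import *
print(sense()['tool_pos'],sense()['time'])
for n in('side','top'):
    p,d=snap(n,n+'2.png'); c=eyes.get_calibration(n)
    v,u=np.mgrid[:480,:640]; K=np.linalg.inv(c['intrinsics'])
    X=((np.stack([u,v,np.ones_like(u)],-1)@K.T)*d[...,None]-c['t'])@np.array(c['R'])
    for x,y in((461,-287),(595,285),(472,-127),(622,-125)):
        r=np.hypot(X[...,0]-x,X[...,1]-y); z=X[...,2]
        l=X[(r<45)&(z>86)&(z<117)]; b=X[(r<9)&(z>80)&(z<117)]
        print(n,(x,y),len(l),len(l) and (l[:,:2].min(0)+l[:,:2].max(0)).round()/2,'btn z',np.median(b[:,2]) if len(b) else None)
E
```

```text
[ 462.61176407 -286.79749504  178.77935166] 19.325
side (461, -287) 539 [ 463.5 -288. ] btn z 104.19947916822713
side (595, 285) 272 [597.5 285. ] btn z 112.22030220494533
side (472, -127) 197 [ 483.  -128.5] btn z 95.42290550576799
side (622, -125) 401 [ 624. -124.] btn z 95.64870875238678
top (461, -287) 26 [ 481.5 -276. ] btn z None
top (595, 285) 726 [593.5 284. ] btn z 110.87918110238532
top (472, -127) 695 [ 471.5 -125.5] btn z 93.44113006278252
top (622, -125) 666 [ 621. -124.] btn z 93.39663054041037
```

Request:
apply_moves:
  rows:
    - [0, 0, 35, 0, 0, 0]
    - [0, 0, 35, 0, 0, 0]
    - [0, 0, 35, 0, 0, 0]
    - [0, 0, 17, 0, 0, 0]
    - [0, 0, 7, 0, 0, 0]

```text
time: 20.05
tool_pos: [462.7, -286.1, 49.3]
tcp_rot: [-180.0, 0.0, 0.1]
ft_force: [1.4, 0.0, -0.0]
finger_gap: 85.1
grip_force: 0.0
```

Request:
apply_moves:
  rows:
    - [0, 0, 0, 0, 0, 0]
    - [0, 0, 0, 0, 0, 0]
    - [0, 0, 0, 0, 0, 0]
    - [0, 0, 0, 0, 0, 0]
    - [0, 0, 0, 0, 0, 0]
  fingers: 50
  grip_force: 35

```text
time: 20.68
tool_pos: [463.6, -287.5, 51.4]
tcp_rot: [180.0, -0.1, -0.0]
ft_force: [-0.6, 3.9, 7.2]
finger_gap: 61.3
grip_force: 39.6
```

Request:
apply_moves:
  rows:
    - [0, 0, -10, 0, 0, 0]
    - [0, 0, -30, 0, 0, 0]
    - [0, 0, -45, 0, 0, 0]
    - [0, 0, -45, 0, 0, 0]
    - [2, -20, -10, 0, 0, 0]
  grip_force: 50

```text
time: 21.3
tool_pos: [466.0, -268.9, 194.0]
tcp_rot: [179.8, -0.3, -0.1]
ft_force: [0.9, 0.5, -4.6]
finger_gap: 61.3
grip_force: 56.1
```

Request:
apply_moves:
  rows:
    - [2, -40, 0, 0, 0, 0]
    - [2, -54, 0, 0, 0, 0]
    - [2, -54, 0, 0, 0, 0]
    - [2, -54, 0, 0, 0, 0]
    - [2, -54, 0, 0, 0, 0]

```text
time: 21.92
tool_pos: [473.0, -8.7, 188.1]
tcp_rot: [-180.0, 0.1, 0.0]
ft_force: [1.8, -0.3, -4.4]
finger_gap: 61.4
grip_force: 56.1
```

Request:
apply_moves:
  rows:
    - [2, -54, 0, 0, 0, 0]
    - [2, -54, 0, 0, 0, 0]
    - [2, -54, 0, 0, 0, 0]
    - [2, -54, 0, 0, 0, 0]
    - [2, -40, 0, 0, 0, 0]

```text
time: 22.55
tool_pos: [482.5, 247.3, 187.9]
tcp_rot: [180.0, 0.2, 0.1]
ft_force: [0.4, -0.3, -4.7]
finger_gap: 61.4
grip_force: 56.2
```

Request:
apply_moves:
  rows:
    - [0, -30, 0, 0, 0, 0]
    - [0, 0, 30, 0, 0, 0]
    - [0, 0, 35, 0, 0, 0]
    - [0, 0, 30, 0, 0, 0]
    - [0, 0, 10, 0, 0, 0]

```text
time: 23.18
tool_pos: [481.1, 274.0, 80.9]
tcp_rot: [179.8, 0.4, 0.0]
ft_force: [-0.8, -0.5, -3.1]
finger_gap: 61.1
grip_force: 56.1
```

Request:
apply_moves:
  rows:
    - [0, 0, 10, 0, 0, 0]
    - [0, 0, 8, 0, 0, 0]
    - [0, 0, 5, 0, 0, 0]
    - [0, 0, 2.5, 0, 0, 0]
    - [0, 0, 0, 0, 0, 0]

```text
time: 23.8
tool_pos: [485.0, 275.0, 59.8]
tcp_rot: [-180.0, -0.0, -0.0]
ft_force: [0.2, -0.4, -3.6]
finger_gap: 61.1
grip_force: 56.2
```

Request:
apply_moves:
  rows:
    - [0, 0, 0.5, 0, 0, 0]
    - [0, 0, 0.5, 0, 0, 0]
    - [0, 0, 0.5, 0, 0, 0]
    - [0, 0, 0, 0, 0, 0]
    - [0, 0, 0, 0, 0, 0]

```text
time: 24.42
tool_pos: [485.3, 275.1, 59.5]
tcp_rot: [-180.0, -0.1, 0.0]
ft_force: [-4.6, -1.8, 9.0]
finger_gap: 60.9
grip_force: 57.3
```

Request:
apply_moves:
  rows:
    - [0, 0, -1, 0, 0, 0]
    - [0, 0, 0, 0, 0, 0]
    - [0, 0, 0, 0, 0, 0]
    - [0, 0, 0, 0, 0, 0]
    - [0, 0, 0, 0, 0, 0]
  fingers: 85

```text
time: 25.05
tool_pos: [484.6, 274.8, 58.8]
tcp_rot: [180.0, 0.0, -0.0]
ft_force: [-0.2, -0.7, 0.2]
finger_gap: 85.4
grip_force: 0.0
```

Request:
apply_moves:
  rows:
    - [0, 0, -30, 0, 0, 0]
    - [0, 0, -55, 0, 0, 0]
    - [0, 0, -50, 0, 0, 0]
    - [-10, 50, 0, 0, 0, 0]
    - [-10, 55, 0, 0, 0, 0]

```text
time: 25.68
tool_pos: [464.9, 169.3, 195.0]
tcp_rot: [-180.0, -0.1, 0.1]
ft_force: [-0.0, -0.6, 0.4]
finger_gap: 84.9
grip_force: 0.0
```

Request:
apply_moves:
  rows:
    - [-10, 50, 0, 0, 0, 0]
    - [-10, 50, 0, 0, 0, 0]
    - [-10, 50, 0, 0, 0, 0]
    - [0, 0, 0, 0, 0, 0]
    - [0, 0, 0, 0, 0, 0]

```text
time: 26.3
tool_pos: [434.8, 19.9, 194.0]
tcp_rot: [-180.0, -0.0, -0.1]
ft_force: [0.6, 0.1, -0.9]
finger_gap: 85.2
grip_force: 0.0
```

```bash
python3 - <<'E'
from h import *
print(sense()['tool_pos'],sense()['time'])
for n in('side','top'):
    p,d=snap(n,n+'3.png'); c=eyes.get_calibration(n)
    v,u=np.mgrid[:480,:640]; K=np.linalg.inv(c['intrinsics'])
    X=((np.stack([u,v,np.ones_like(u)],-1)@K.T)*d[...,None]-c['t'])@np.array(c['R'])
    for x,y in((485,275),(595,285),(472,-127),(622,-125)):
        r=np.hypot(X[...,0]-x,X[...,1]-y); z=X[...,2]
        l=X[(r<45)&(z>86)&(z<117)]; b=X[(r<9)&(z>80)&(z<117)]
        print(n,(x,y),len(l),len(l) and (l[:,:2].min(0)+l[:,:2].max(0)).round()/2,'btn z',np.median(b[:,2]) if len(b) else None)
E
```

```text
[434.78565375  19.94187581 194.03738001] 26.3
side (485, 275) 274 [483.5 272.5] btn z 112.57775900297017
side (595, 285) 272 [597.  283.5] btn z 111.79627307387335
side (472, -127) 409 [ 473. -127.] btn z 95.17708613204658
side (622, -125) 403 [ 623.5 -122.5] btn z 94.91904525109726
top (485, 275) 364 [483.  283.5] btn z 110.97686105551591
top (595, 285) 723 [593.5 284. ] btn z 110.85046856476708
top (472, -127) 696 [ 471.5 -125.5] btn z 93.9332680452892
top (622, -125) 663 [ 621.5 -124. ] btn z 93.96568250768067
```

View pics/side3.png

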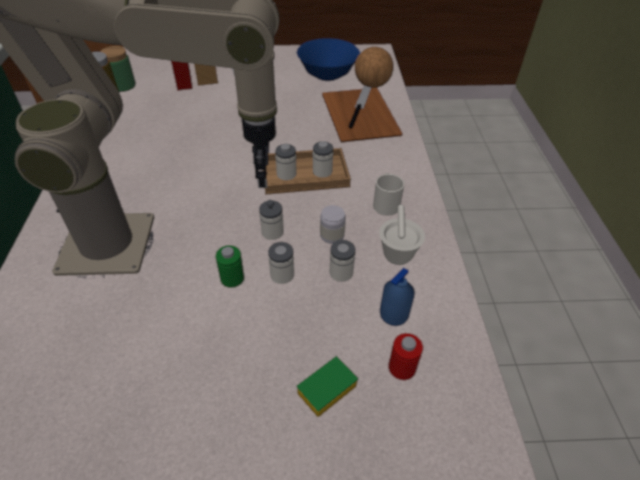

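Both faulty cans stand upright in the crate at (286,160) and (322,158). The sound ones stand locked at (281,262) and (342,260), and nothing else has moved.

```bash
python3 -c "
from bench import job; print(job.hand_in())"
```

```text
the job is handed in; nothing more can be done
None
```

The job is handed in: the two faulty canisters stand upright in the crate with their buttons up, and the two sound ones are locked down where they stood; the hand-in returned no verdict.

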